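# Load ferrite beads on the probe stage

## Task

Pour all eight green ferrite beads from the steel beaker into the blue pan on the sliding stage, then stand the empty beaker upright back on the black round mat. After that, slide the stage's carriage (it has an orange knob) until the red dot sits under the tip of the probe needle, and leave it there with all beads still in the pan; never bump the probe or disturb the other things on the bench.

Things in the scene. Friction and masses are not known exactly. Their poses are not given: they have to be found in the camera images.
- beaker: small open steel beaker, round, flaring straight from 52 mm outside diameter at the foot to 66 mm at the rim, 75 mm tall, wall 3 mm, floor 3 mm thick, 0.1 to 0.2 kg empty; starts upright on the mat with eight beads in it. Origin: centre of its underside; z up through the mouth. Symmetric about z, no handle
- mat: round flat black rubber mat, 130 mm diameter, 3 mm thick, fixed to the bench. Origin: centre of its underside, on the bench; z up
- pan_in (a point): centre of the inner floor of the square blue sheet-metal pan fixed on the carriage of the sliding stage. Pan 120 x 120 mm outside, walls 3 mm thick, rim 42 mm above this point (about 79 mm above the bench). Axes as the stage: y along the slide, sides of the pan along x and y. The pan moves with the carriage
- stage: low aluminium slide base, 130 x 400 mm (x by y), fixed to the bench with a few degrees of yaw; the black carriage on it (top 34 mm above the bench) slides along its y axis. Origin: centre of the underside. The carriage carries, along y: orange knob (+y end), blue pan, yellow square with the red dot (-y end)
- carriage (a joint): travel of the carriage on the stage in m: 0 to 0.15, grows as the carriage moves along the stage's -y; starts between 0 and 0.025. Plain friction of about 2.5 N (plus 8 N per m/s), no spring: stays where it is left
- handle (a point): grip point of the orange knob on the carriage, for sliding it: upright cylinder 18 mm diameter and 22 mm tall on a thin stem, its top 11 mm above this point (74 mm above the bench), its axis 25 mm beyond the pan's outer wall; the way is free on both x sides. It lies 175 mm from the dot along the stage's y
- dot (a point): centre of the red dot, 12 mm diameter, on a 50 mm yellow square on the carriage, between the pan and the carriage's -y end, 36 mm above the bench
- tip (a point): lower end of the probe's thin black needle (4 mm thick), 48 mm above the bench and 12 mm above the dot's plane. It stands over the line along which the dot travels
- probe: fixed probe: round steel foot and 60 mm across, 12 mm column 110 mm to the stage's +x of the tip, 160 mm tall, with a blue clamp block and a needle slanting at about 40 degrees from level from there down to the tip. Origin: on the bench straight below the tip; x from the tip towards the column
- bottle: bystander: amber bottle with black cap, 60 mm diameter, 130 mm tall, standing loose. Origin: centre of underside
- jar: bystander: white jar with blue cap, 56 mm diameter, 75 mm tall, standing loose. Origin: centre of underside
- forceps_red: bystander: steel forceps with red end, 120 mm long along x, lying loose. Origin: middle, on the bench
- forceps_yellow: bystander: steel forceps with yellow end, 120 mm long along x, lying loose. Origin: middle, on the bench
- driver: bystander: screwdriver with blue handle, 160 mm long along x, lying loose. Origin: middle, on the bench
- bead0: green barrel-shaped ferrite bead, 16 mm diameter, 14 mm tall, about 14 g, one of eight alike in the beaker. Origin: centre of one flat end
- bead1: green barrel-shaped ferrite bead, 16 mm diameter, 14 mm tall, about 14 g, one of eight alike in the beaker. Origin: centre of one flat end
- bead2: green barrel-shaped ferrite bead, 16 mm diameter, 14 mm tall, about 14 g, one of eight alike in the beaker. Origin: centre of one flat end
- bead3: green barrel-shaped ferrite bead, 16 mm diameter, 14 mm tall, about 14 g, one of eight alike in the beaker. Origin: centre of one flat end
- bead4: green barrel-shaped ferrite bead, 16 mm diameter, 14 mm tall, about 14 g, one of eight alike in the beaker. Origin: centre of one flat end
- bead5: green barrel-shaped ferrite bead, 16 mm diameter, 14 mm tall, about 14 g, one of eight alike in the beaker. Origin: centre of one flat end
- bead6: green barrel-shaped ferrite bead, 16 mm diameter, 14 mm tall, about 14 g, one of eight alike in the beaker. Origin: centre of one flat end
- bead7: green barrel-shaped ferrite bead, 16 mm diameter, 14 mm tall, about 14 g, one of eight alike in the beaker. Origin: centre of one flat end
Not all that is in view belongs to the job. Of the things like the mat, leave any that is turquoise; of the rest the smaller one is meant.

How it is judged:
By the outcome, as a careful person would: the job done as asked, in the order asked, and still so for the second after the job is handed in, with the robot touching nothing.
It also fails if it takes over 72 s, if anything falls off the work surface, if the arm or the gripper's body presses on something with over 40 N, if the wrist force passes 120 N, or if a joint passes its speed limit or range.

## Robot

A 6-joint arm with a two-finger parallel gripper is mounted at the origin on the work surface. World frame = base frame: x ahead of the robot, y to its left, z up, the work surface at z = 0. Lengths are in m, angles in degrees, forces in N, time in s.
With the tool pointing down it reaches from about 0.375 to 0.9 m from the base axis. Payload 3.1 kg.
Tool frame: the origin (TCP) lies between the finger pads; the fingertips stand 11 mm ahead of it and the grasp point (between the pads) lies 8 mm behind it; z points along the fingers, y is the line along which they close (so a half turn about z gives the same grasp; the last joint's range is limited). The gripper opens to 87 mm and grips with 3 to 60 N. Pads are 19 mm wide; open, the fingers measure 117 mm over their backs; the gripper's body (75 mm by 190 mm) begins 51 mm behind the grasp point.
Start: joints at [59.101, 30.224, 82.088, -0, 67.689, -10.227], TCP at [0.221, 0.585, 0.234] pointing down, gripper open.
Joint ranges: [-176.69, 176.69], [-43.24, 126.21], [12.49, 139.97], [-82, 262], [0, 151.66], [-163.58, 163.58]. Speed limits (degrees/s): [159.86, 159.86, 180, 180, 180, 180].

## Interface

Orientations are given as a 3x3 rotation matrix whose columns are the frame's x, y, z axes.
In Python, from rig import bot gives the robot as it stands.
- The arm moves only by the tool apply_moves, never from a script. Its argument "steps" is a list that holds one entry, the list of rows, each a list of 7 numbers: the shift along the tool's x, y, z in cm, then the turn, a rotation vector about the tool's x, y, z in degrees, then the gripper command: -1 is shut, 1 is fully open, values between are in proportion. In form: [[[dx, dy, dz, rx, ry, rz, jaw], ...]]. A call has 1 to 20 rows; each row is the pose to reach, as a shift and turn from the pose commanded when the call began, along the tool's axes at that moment; what a row does not reach only later rows make up. A row lasts 1/8 s, in which the tool goes at most 62.5 mm and 10.7 degrees, less where a joint would pass 70% of its speed; a pose out of reach is approached as far as the arm can. A call with a gripper value outside its range is refused whole. The fingers move at their own pace and stop on an object; the grip force is fixed at half the most. Time passes only in rows, so rows that repeat a pose let the fingers close. It gives the time, the measured TCP pose, the force, the opening and the grip force at its end, in the units of the state.
- bot.read_state(): the state, without advancing time (a new reading comes with each control period).
- bot.capture(name): name is "scene" or "top"; returns the picture (384x512x3 uint8, blue, green, red); there is no depth.
- bot.camera_model(name): a dict with "intrinsics" (3x3 intrinsics, pixels), "R" (3x3) and "t" (3): a world point X has camera coordinates R X + t. Camera axes: x right, y down, z forward; pixel columns grow to the right and rows downward; lengths in m; the calibration is good to about 2 mm. A picture is of the moment at which its call begins. camera_model takes no time and is no camera call.
- bot.hand_in(): hands the job in; it is judged then, once.
The state is a dict: "time_s": time; "joint_positions": joint angles; "qvel": joint speeds; "tau": joint torques, N m; "position": TCP position; "tcp_rot": TCP orientation; "force": force on the tool from outside, world axes, zero at the start; "moment": the same for the moment, N m; "opening": opening from 0.0 (shut) to 1.0 (fully open); "grasp_force": force on a finger pad.
Only numpy, scipy, OpenCV 4.12 (cv2) and the standard library are available. Lean on these libraries where they do the work, as an engineer would, in place of code of your own. Each camera call takes 0.05 s, during which the arm holds its last target. There are 200 camera calls.

## Working session

There is one attempt and no reset: what is moved stays moved. The work goes in short steps, Python scripts to look and compute and a tool call to move; the robot and the scene stay as the last step left them, time stands still between calls to the robot, and variables do not carry over. Pictures are saved under pics/ and viewed, at most 10 in all, crops included, and the job is handed in when it is done.

Besides the shell and the picture viewer there is one more tool, called after "Request:" as name(argument=value, ...), one argument or row to a line, values as JSON. apply_moves: Moves the arm, as the interface text tells. Its arguments: {"type":"object","properties":{"steps":{"type":"array","items":{"type":"array","items":{"type":"array","items":{"type":"number"}}}}},"required":["steps"]}

```bash
mkdir -p pics
python3 - <<'E'
from rig import bot
import cv2, numpy as np
for n in("scene","top"):
    im=bot.capture(n); cv2.imwrite(f"pics/{n}0.png",im)
    c=bot.camera_model(n); print(n,np.round(c["intrinsics"],1).tolist(),np.round(c["R"],4).tolist(),np.round(c["t"],4).tolist())
s=bot.read_state(); print(s)
E
```

```text
scene [[351.6, 0.0, 261.4], [0.0, 351.6, 190.1], [0.0, 0.0, 1.0]] [[-0.762, 0.6473, -0.0165], [0.3588, 0.4009, -0.8429], [-0.5391, -0.6483, -0.5378]] [0.3789, -0.1308, 1.4605]
top [[420.2, 0.0, 252.9], [0.0, 420.2, 194.7], [0.0, 0.0, 1.0]] [[0.011, -0.9997, 0.0209], [-0.9971, -0.0125, -0.075], [0.0753, -0.02, -0.997]] [0.024, 0.5041, 1.2132]
{'time_s': 0.1, 'joint_positions': array([ 5.90985993e+01,  3.02743397e+01,  8.21504345e+01, -1.54023338e-03,
        6.76892430e+01, -1.02283764e+01]), 'qvel': array([ 0.02349932, -0.08193305, -0.16357451, -0.07426036, -0.02098834,
       -0.03055173]), 'tau': array([-3.49368911e-04, -4.40981805e+01, -1.77149034e+01,  6.34735543e-02,
        5.34863980e-02, -5.24881011e-05]), 'position': array([0.22029677, 0.58419179, 0.23265425]), 'tcp_rot': array([[-9.35613795e-01,  3.53023832e-01, -1.00063582e-03],
       [ 3.53025097e-01,  9.35612271e-01, -1.72027375e-03],
       [ 3.28909521e-04, -1.96276141e-03, -9.99998020e-01]]), 'force': array([0.66983132, 0.13886807, 0.14078677]), 'moment': array([ 0.01891988,  0.04018457, -0.06841583]), 'grasp_force': 0.0, 'opening': 0.9983856291498729}
```

View pics/top0.png

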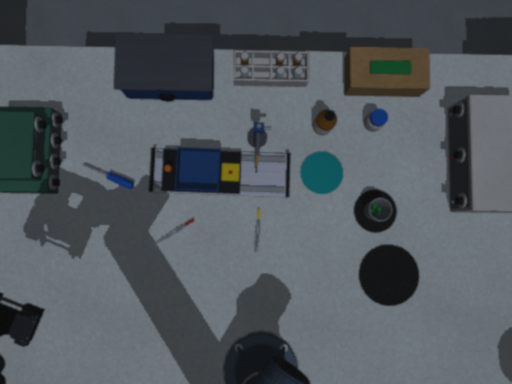

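View pics/scene0.png

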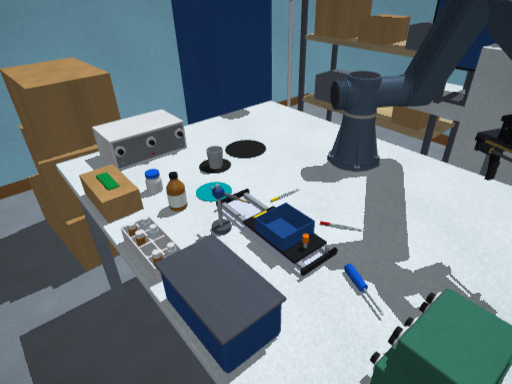

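The top view shows the beaker at about (376,210) on the smaller black mat. The knob is at (168,169), the pan at (199,169), the dot at (230,172) and the needle tip near (257,165). The probe foot is near (258,137).

```bash
cat > h.py <<'E'
import cv2, numpy as np
from rig import bot
def ray(n,uv,z):
    c=bot.camera_model(n);K,R,t=[np.array(c[k]) for k in("intrinsics","R","t")]
    o=-R.T@t; d=R.T@np.linalg.inv(K)@np.array([uv[0],uv[1],1.]); return o+d*(z-o[2])/d[2]
def proj(n,X):
    c=bot.camera_model(n);K,R,t=[np.array(c[k]) for k in("intrinsics","R","t")]
    p=K@(R@np.array(X,float)+t); return p[:2]/p[2]
def blob(im,f,roi):
    x0,y0,x1,y1=roi; s=im[y0:y1,x0:x1].astype(int); b,g,r=s[...,0],s[...,1],s[...,2]
    m=f(b,g,r).astype(np.uint8); n,l,st,ce=cv2.connectedComponentsWithStats(m)
    if n<2:return None
    i=1+np.argmax(st[1:,4]); mm=np.argwhere(l==i)[:,::-1].astype(np.float32)+[x0,y0]
    return ce[i]+[x0,y0],st[i,4],mm.astype(np.float32)
E
python3 - <<'E'
from h import *
im=cv2.imread("pics/top0.png"); sc=cv2.imread("pics/scene0.png")
def show(nm,f,roi,z,n="top",I=im):
    r=blob(I,f,roi); 
    if r is None: print(nm,None);return
    print(nm,np.round(r[0],2),r[1],np.round(ray(n,r[0],z),4)); return r
show("knob",lambda b,g,r:(r>130)&(b<80)&(g<150),(158,158,178,180),.074)
show("yellow",lambda b,g,r:(r>130)&(g>110)&(b<90),(215,155,248,185),.036)
show("red",lambda b,g,r:(r>120)&(g<80),(222,164,238,180),.036)
p=show("pan",lambda b,g,r:(b>60)&(b>1.6*r)&(r<70),(175,145,225,195),.079)
print(cv2.minAreaRect(p[2]))
m=show("mat",lambda b,g,r:(b<40)&(g<40)&(r<40),(350,185,402,235),.003)
print(cv2.fitEllipse(cv2.convexHull(m[2])), ray("top",cv2.fitEllipse(cv2.convexHull(m[2]))[0],.003))
show("base rails",lambda b,g,r:(b>140),(243,150,288,198),.02)
show("sc knob",lambda b,g,r:(r>130)&(b<80)&(g<150),(295,228,315,252),.063,"scene",sc)
show("sc red",lambda b,g,r:(r>120)&(g<80),(240,200,285,235),.036,"scene",sc)
a=cv2.resize(im[120:200,145:295],None,fx=5.3,fy=5.3,interpolation=cv2.INTER_CUBIC)
b=cv2.resize(im[180:240,345:410],None,fx=5.3,fy=5.3,interpolation=cv2.INTER_CUBIC)
c=cv2.resize(sc[140:220,180:260],None,fx=5.3,fy=5.3,interpolation=cv2.INTER_CUBIC)[:165*1]
cv2.imwrite("pics/c1.png",a)
A=cv2.resize(im[180:240,345:410],None,fx=6,fy=6,interpolation=cv2.INTER_CUBIC)
B=cv2.resize(sc[140:260,190:315],None,fx=3.5,fy=3.5,interpolation=cv2.INTER_CUBIC)
o=np.zeros((max(A.shape[0],B.shape[0]),A.shape[1]+B.shape[1],3),np.uint8);o[:A.shape[0],:A.shape[1]]=A;o[:B.shape[0],A.shape[1]:]=B;o=o[:600,:800]
cv2.imwrite("pics/c2.png",o);print(o.shape)
E
```

```text
knob None
yellow None
red None
pan [198.94 166.35] 1231 [0.5768 0.1827 0.079 ]
((198.96267700195312, 166.283935546875), (39.24125289916992, 31.39299964904785), 2.726310968399048)
mat [371.72 211.2 ] 820 [ 0.4601 -0.3248  0.003 ]
((374.7389221191406, 210.4696807861328), (40.033226013183594, 41.681705474853516), 153.01773071289062) [ 0.46241906 -0.33391273  0.003     ]
base rails None
sc knob [305.4  237.42] 43 [0.568 0.268 0.063]
sc red None
(420, 800, 3)
```

View pics/c1.png

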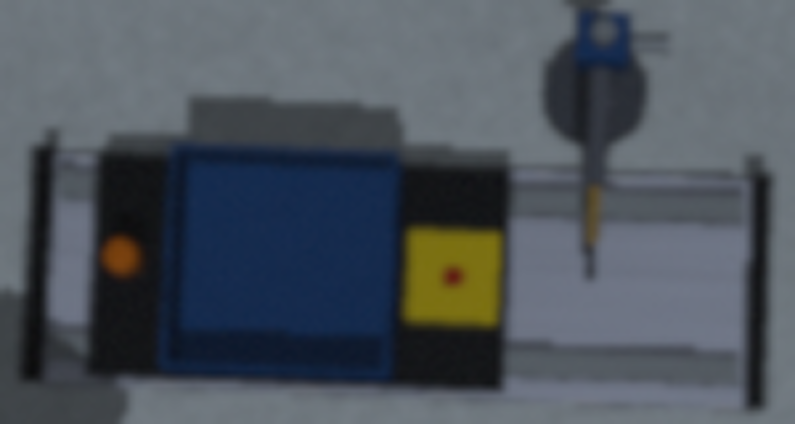

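View pics/c2.png

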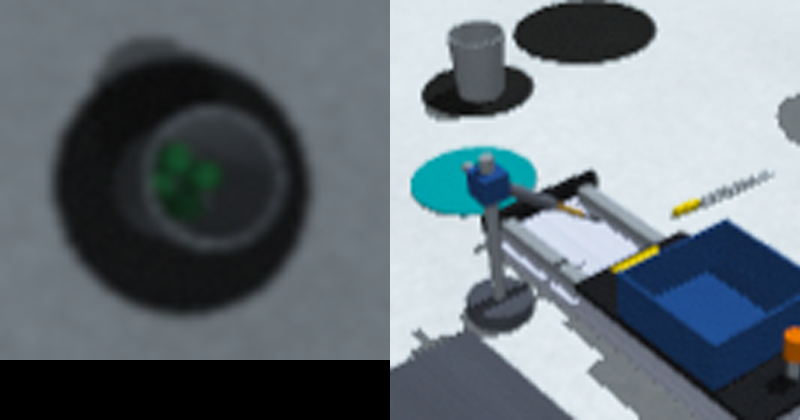

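The crops show the knob top at (167.6,167.8), the dot at (230.1,171.7) and the tip at (255.9,171.9). The beaker rim is centred at about (381,209), and the mat centre is near (375,210.5).

Run:
```python
from h import *
im=cv2.imread("pics/top0.png"); sc=cv2.imread("pics/scene0.png")
def show(nm,f,roi,z,n="top",I=im):
    r=blob(I,f,roi)
    print(nm, None if r is None else (np.round(r[0],2),r[1],np.round(ray(n,r[0],z),4))); return r
k=show("knob",lambda b,g,r:(r>1.7*b)&(r>1.4*g)&(r>60),(158,158,178,180),.074)
show("yellow",lambda b,g,r:(r>1.8*b)&(r>60),(215,155,248,185),.036)
d=show("red",lambda b,g,r:(r>1.9*g)&(r>60),(222,164,238,180),.036)
show("sc knob",lambda b,g,r:(r>130)&(b<80)&(g<150),(295,228,315,252),.063,"scene",sc)
K=ray("top",k[0],.074);D=ray("top",d[0],.036);v=K-D;print("K-D",v,np.hypot(*v[:2]),"yaw of stage y vs world y",np.degrees(np.arctan2(-v[0],v[1])))
print("tip",ray("top",(255.9,171.9),.048), "sc tip proj", proj("scene",ray("top",(255.9,171.9),.048)))
# rim
g=cv2.cvtColor(im,cv2.COLOR_BGR2GRAY)
for z,(u,w) in ((.078,(381.0,209.0)),(.003,(374.9,210.6))): print("rim/mat",ray("top",(u,w),z))
print("ends",ray("top",(37/5.3+144.6,263/5.3+119.6),.03),ray("top",(758/5.3+144.6,289/5.3+119.6),.03))
# mat: fit via dark outer boundary
m=((im.max(2)<45)*255).astype(np.uint8)[185:236,350:402]
m=cv2.morphologyEx(m,cv2.MORPH_OPEN,np.ones((3,3)))
c=max(cv2.findContours(m,0,2)[0],key=cv2.contourArea); h=cv2.convexHull(c)
e=cv2.fitEllipse(h); print(e,ray("top",(e[0][0]+350,e[0][1]+185),.003))
# beaker in scene: rim pixel prediction
X=ray("top",(381,209),.078); print("sc rim pred",proj("scene",X),"foot",proj("scene",[X[0],X[1],.003]))
cv2.imwrite("pics/c3.png",cv2.resize(sc[135:180,190:240],None,fx=12,fy=12,interpolation=cv2.INTER_CUBIC))
```

```text
knob (array([167.19, 167.93]), np.int32(42), array([0.5718, 0.2719, 0.074 ]))
yellow (array([230.21, 171.83]), np.int32(340), array([0.5681, 0.0967, 0.036 ]))
red (array([230.  , 171.75]), np.int32(4), array([0.5684, 0.0974, 0.036 ]))
sc knob (array([305.4 , 237.42]), np.int32(43), array([0.568, 0.268, 0.063]))
K-D [0.00343644 0.17456757 0.038     ] 0.17460138925891452 yaw of stage y vs world y -1.1277463890731252
tip [0.56738395 0.02256749 0.048     ] sc tip proj [248.87816111 203.17477846]
rim/mat [ 0.46364926 -0.32817729  0.078     ]
rim/mat [ 0.4620365  -0.33439126  0.003     ]
ends [0.57341256 0.32510059 0.03      ] [ 0.56444571 -0.07063597  0.03      ]
((24.77550506591797, 25.432384490966797), (40.17746353149414, 42.24665069580078), 152.06919860839844) [ 0.46253147 -0.33402359  0.003     ]
sc rim pred [213.49771849 148.94549101] foot [215.16231561 165.74988017]
```

View pics/c3.png

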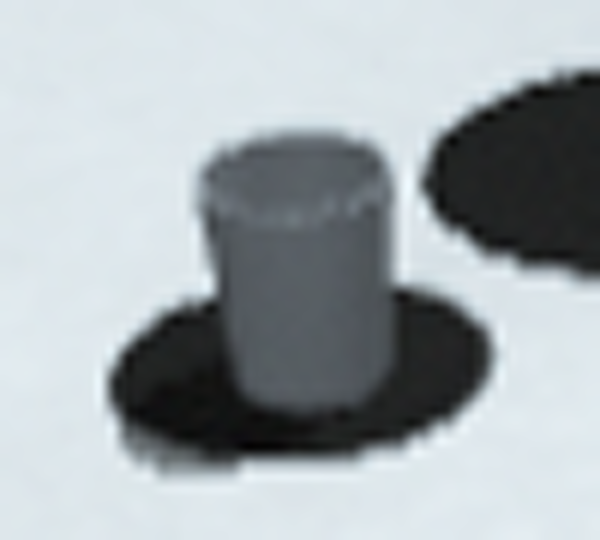

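```bash
cat >> h.py <<'E'
from scipy.spatial.transform import Rotation as Ro
def pose(psi,pitch):
    "tool R: psi=azimuth of pouring direction f; pitch=angle of tool z below f (90=down)"
    p,q=np.radians([psi,pitch]); f=np.array([np.cos(p),np.sin(p),0]); u=np.array([0,0,1.])
    z=np.cos(q)*f-np.sin(q)*u; y=np.cross(u,f)*-1.0; y=-np.cross(u,f); x=np.cross(y,z); return np.array([x,y,z]).T
def rel(P,R,P0,R0):
    return np.round(np.r_[R0.T@(np.array(P)-P0)*100, Ro.from_matrix(R0.T@R).as_rotvec(degrees=True)],2).tolist()
E
python3 - <<'E'
from h import *
print([d for d in dir(bot) if d[0]!='_'])
s=bot.read_state();P0,R0=s["position"],s["tcp_rot"]
print(np.round(pose(55,90),2))
for P,psi in (((.5,.25,.32),100),((.52,-.05,.32),75),((.47,-.33,.30),55)): print(rel(P,pose(psi,90),P0,R0))
E
```

```text
['PlanningError', 'camera_model', 'capture', 'hand_in', 'read_state']
[[ 0.57  0.82  0.  ]
 [ 0.82 -0.57  0.  ]
 [ 0.   -0.   -1.  ]]
[-37.96, -21.41, -8.71, -0.11, 0.04, 59.33]
[-50.43, -48.77, -8.66, -0.11, 0.07, 84.33]
[-55.63, -76.73, -6.6, -0.1, 0.09, 104.33]
```

Request:
apply_moves(
  steps=[
    [[-9, -5, -8.7, 0, 0, 15, 1], [-20, -11, -8.7, 0, 0, 30, 1], [-29, -16, -8.7, 0, 0, 45, 1], [-38, -21.4, -8.7, 0, 0, 58, 1], [-42, -30, -8.7, 0, 0, 67, 1], [-46, -39, -8.7, 0, 0, 76, 1], [-50, -48.8, -8.7, 0, 0, 84.3, 1], [-52, -58, -8, 0, 0, 90, 1], [-54, -67, -7, 0, 0, 97, 1], [-55.6, -76.7, -6.6, 0, 0, 104.3, 1], [-55.6, -76.7, -6.6, 0, 0, 104.3, 1], [-55.6, -76.7, -6.6, 0, 0, 104.3, 1], [-55.6, -76.7, -6.6, 0, 0, 104.3, 1], [-55.6, -76.7, -6.6, 0, 0, 104.3, 1], [-55.6, -76.7, -6.6, 0, 0, 104.3, 1], [-55.6, -76.7, -6.6, 0, 0, 104.3, 1]],
  ],
)

```text
time_s: 2.1
position: [0.4696, -0.3289, 0.2992]
tcp_rot: [[0.574, 0.819, -0.0], [0.819, -0.574, 0.001], [0.0, -0.001, -1.0]]
force: [0.1, -0.0, 0.9]
opening: 0.996
grasp_force: 0.0
```

Run:
```python
from h import *
s=bot.read_state();P0,R0=s["position"],s["tcp_rot"];print(np.round(s["joint_positions"],1))
B=np.array([.4636,-.328]);f=np.array([np.cos(np.radians(55)),np.sin(np.radians(55))])
for k,z,p in ((.08,.30,50),(.15,.25,18)): print(rel([*(B-k*f),z],pose(55,p),P0,R0))
```

```text
[-46.2  22.2  85.    0.   72.8 -11.2]
[-8.26, -0.54, -0.09, -0.03, 39.97, -0.01]
[-15.27, -0.54, 4.91, -0.03, 71.97, -0.02]
```

Request:
apply_moves(
  steps=[
    [[-2, -0.5, 0, 0, 10, 0, 1], [-4, -0.5, 0, 0, 20, 0, 1], [-6, -0.5, 0, 0, 30, 0, 1], [-8.3, -0.5, 0, 0, 40, 0, 1], [-10.5, -0.5, 1.5, 0, 50, 0, 1], [-12.5, -0.5, 3, 0, 60, 0, 1], [-15.3, -0.5, 4.9, 0, 72, 0, 1], [-15.3, -0.5, 4.9, 0, 72, 0, 1], [-15.3, -0.5, 4.9, 0, 72, 0, 1], [-15.3, -0.5, 4.9, 0, 72, 0, 1]],
  ],
)

```text
time_s: 3.35
position: [0.3792, -0.4489, 0.2534]
tcp_rot: [[0.176, 0.821, 0.544], [0.259, -0.572, 0.779], [0.95, 0.004, -0.313]]
force: [0.1, 0.5, -0.0]
opening: 1.0
grasp_force: 0.0
```

Run:
```python
from h import *
s=bot.read_state();P0,R0=s["position"],s["tcp_rot"];print(np.round(s["joint_positions"],1))
cv2.imwrite("pics/s1.png",bot.capture("scene"))
B=np.array([.4636,-.328]);f=np.array([np.cos(np.radians(55)),np.sin(np.radians(55))])
R=pose(55,18)
for k in (-.13,-.06,-.0,.008): print(k,rel(np.array([*B,.045])+k*R[:,2],R,P0,R0))
```

```text
[-81.1  49.   75.1  45.7 113.  -51.7]
-0.13 [-15.23, -0.08, 7.52, -0.07, 0.22, 0.25]
-0.06 [-15.2, -0.07, 14.52, -0.07, 0.22, 0.25]
-0.0 [-15.18, -0.06, 20.52, -0.07, 0.22, 0.25]
0.008 [-15.18, -0.06, 21.32, -0.07, 0.22, 0.25]
```

View pics/s1.png

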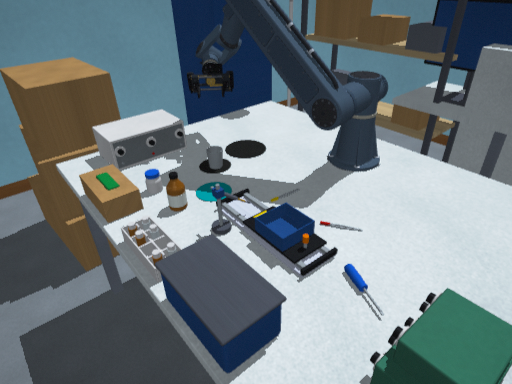

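Request:
apply_moves(
  steps=[
    [[-4, 0, 2, 0, 0, 0, 1], [-8, 0, 4, 0, 0, 0, 1], [-12, 0, 6, 0, 0, 0.2, 1], [-15.2, -0.1, 7.5, 0, 0.2, 0.2, 1], [-15.2, -0.1, 7.5, 0, 0.2, 0.2, 1], [-15.2, -0.1, 7.5, 0, 0.2, 0.2, 1], [-15.2, -0.1, 7.5, 0, 0.2, 0.2, 1]],
  ],
)

```text
time_s: 4.28
position: [0.3917, -0.4301, 0.0852]
tcp_rot: [[0.177, 0.819, 0.546], [0.253, -0.574, 0.779], [0.951, 0.0, -0.309]]
force: [-0.3, -0.8, -0.0]
opening: 1.001
grasp_force: 0.0
```

Run:
```python
from h import *
s=bot.read_state();P0,R0=s["position"],s["tcp_rot"];print(np.round(s["joint_positions"],1),P0,s["force"])
B=np.array([.4636,-.328]);R=pose(55,18)
for k in (-.06,-.0,.008): print(k,rel(np.array([*B,.045])+k*R[:,2],R,P0,R0))
# check view: rim unchanged?
im=bot.capture("top");cv2.imwrite("pics/t1.png",cv2.resize(im[170:290,340:460],None,fx=5,fy=5,interpolation=cv2.INTER_CUBIC))
```

```text
[-79.8  62.3  76.9  43.6 101.8 -61.8] [ 0.39167437 -0.43011398  0.08515463] [-0.25097716 -0.75310185 -0.04958193]
-0.06 [0.04, 0.03, 7.12, 0.02, -0.03, 0.0]
-0.0 [0.03, 0.03, 13.12, 0.02, -0.03, 0.0]
0.008 [0.03, 0.03, 13.92, 0.02, -0.03, 0.0]
```

View pics/t1.png

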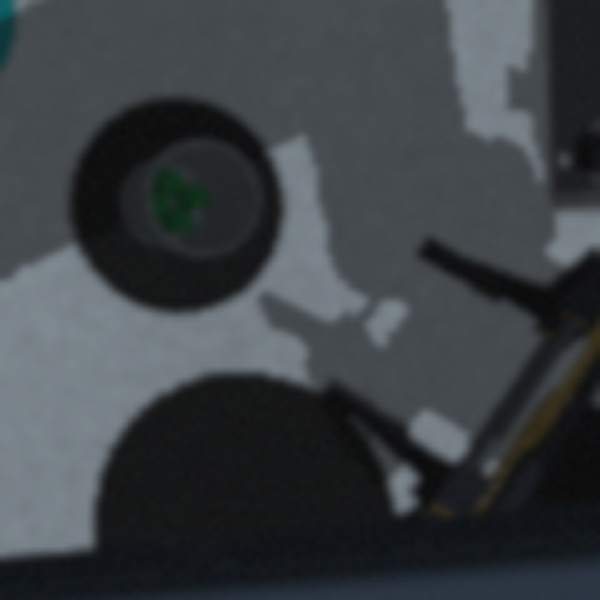

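Fingers at (428,248) and (335,390) in the crop straddle the line to the beaker rim at (203,198), so the approach is centred.

Request:
apply_moves(
  steps=[
    [[0, 0, 3, 0, 0, 0, 1], [0, 0, 6, 0, 0, 0, 1], [0, 0, 8, 0, 0, 0, 1], [0, 0, 10, 0, 0, 0, 1], [0, 0, 12, 0, 0, 0, 1], [0, 0, 13.9, 0, 0, 0, 1], [0, 0, 13.9, 0, 0, 0, 1], [0, 0, 13.9, 0, 0, 0, 0.3], [0, 0, 13.9, 0, 0, 0, -0.2], [0, 0, 13.9, 0, 0, 0, -1], [0, 0, 13.9, 0, 0, 0, -1], [0, 0, 13.9, 0, 0, 0, -1], [0, 0, 13.9, 0, 0, 0, -1], [0, 0, 13.9, 0, 0, 0, -1]],
  ],
)

```text
time_s: 6.08
position: [0.4672, -0.3209, 0.0406]
tcp_rot: [[0.178, 0.819, 0.546], [0.249, -0.574, 0.78], [0.952, -0.003, -0.306]]
force: [-2.0, -2.3, 3.0]
opening: 0.688
grasp_force: 29.3
```

```bash
cat >> h.py <<'E'
C=np.array([.570,.187])
def tcp(G,psi,pitch):
    R=pose(psi,pitch); return np.array(G)+.008*R[:,2],R
def st():
    s=bot.read_state(); print("q",np.round(s["joint_positions"],1),"P",np.round(s["position"],4),"F",np.round(s["force"],1),"t",s["time_s"],"open",round(s["opening"],3)); return s["position"],s["tcp_rot"]
def lipG(t,lf,lz,psi):
    a=np.radians(t);m=np.array([np.sin(a),np.cos(a)]);n=np.array([np.cos(a),-np.sin(a)])
    g=np.array([lf,lz])-.035*m-.033*n; p=np.radians(psi)
    return [*(C+g[0]*np.array([np.cos(p),np.sin(p)])),g[1]]
E
python3 - <<'E'
from h import *
P0,R0=st()
print(rel(P0+[0,0,.26],R0,P0,R0))
for G,psi,p in (([.44,-.30,.31],57,18),([.45,-.18,.32],70,18),([.47,-.05,.32],80,18),([.52,.06,.32],90,18),([.57,.13,.32],95,18)): print(rel(*tcp(G,psi,p),P0,R0))
E
```

```text
q [-71.1  64.4  86.6  50.3  90.2 -66.8] P [ 0.4672 -0.3209  0.0406] F [-2.  -2.3  3. ] t 6.075 open 0.688
[24.76, -0.07, -7.94, 0.0, 0.0, 0.0]
[25.68, -3.53, -7.28, 1.91, -0.21, -0.78]
[29.79, -9.78, 2.29, 14.28, -0.23, -4.78]
[33.36, -15.73, 13.48, 23.8, -0.24, -7.85]
[36.96, -18.07, 24.73, 33.31, -0.25, -10.92]
[39.58, -18.05, 32.88, 38.07, -0.26, -12.45]
```

Request:
apply_moves(
  steps=[
    [[1, 0, -0.3, 0, 0, 0, -1], [4, 0, -1.3, 0, 0, 0, -1], [9, 0, -2.9, 0, 0, 0, -1], [14, 0, -4.5, 0, 0, 0, -1], [19, -0.1, -6, 0, 0, 0, -1], [24.7, -0.1, -7.9, 0, 0, 0, -1], [25.7, -3.5, -7.3, 1.9, -0.2, -0.8, -1], [27, -6, -4, 6, -0.2, -2, -1], [28.5, -8, -0.5, 10, -0.2, -3.5, -1], [29.8, -9.8, 2.3, 14.3, -0.2, -4.8, -1], [31, -12, 6, 17.5, -0.2, -5.8, -1], [32.2, -14, 10, 20.5, -0.2, -6.8, -1], [33.4, -15.7, 13.5, 23.8, -0.2, -7.8, -1], [35.2, -17, 19, 28.5, -0.2, -9.3, -1], [37, -18.1, 24.7, 33.3, -0.2, -10.9, -1], [38.3, -18.1, 28.8, 35.7, -0.3, -11.7, -1], [39.6, -18, 32.9, 38, -0.3, -12.4, -1], [39.6, -18, 32.9, 38, -0.3, -12.4, -1], [39.6, -18, 32.9, 38, -0.3, -12.4, -1], [39.6, -18, 32.9, 38, -0.3, -12.4, -1]],
  ],
)

```text
time_s: 8.57
position: [0.5693, 0.1371, 0.3173]
tcp_rot: [[-0.024, 0.996, -0.081], [0.308, 0.085, 0.947], [0.951, -0.002, -0.309]]
force: [0.1, -0.5, -2.7]
opening: 0.689
grasp_force: 29.7
```

Run:
```python
from h import *
P0,R0=st()
print(np.round(R0-pose(95,18),3).tolist(), [.57+.008*R0[0,2],.13+.008*R0[1,2],.32+.008*R0[2,2]])
G=P0-.008*R0[:,2]
for k,t in enumerate((15,30,45,60,70)): 
    g=np.array(lipG(t,-.02,.16,95)); w=min(1,(k+1)/4); 
    print(t,rel(*tcp(G*(1-w)+g*w,95,18+t),P0,R0))
for t,lz in((70,.12),(80,.11)): print(t,rel(*tcp(lipG(t,-.02,lz,95),95,18+t),P0,R0))
```

```text
q [-23.9  37.8  90.   57.7  99.9 -45.2] P [0.5693 0.1371 0.3173] F [ 0.1 -0.5 -2.7] t 8.575 open 0.689
[[0.003, 0.0, 0.002], [0.001, -0.002, 0.0], [-0.0, -0.002, -0.0]] [np.float64(0.5693494426121889), np.float64(0.13757962298475568), np.float64(0.3175249059625687)]
15 [-4.63, 0.14, 1.32, 0.07, -14.98, -0.19]
30 [-8.79, 0.27, 2.16, 0.04, -29.98, -0.2]
45 [-12.31, 0.41, 2.74, 0.02, -44.98, -0.2]
60 [-15.13, 0.54, 3.3, -0.01, -59.98, -0.21]
70 [-14.35, 0.54, 3.17, -0.03, -69.98, -0.21]
70 [-18.15, 0.55, 4.41, -0.03, -69.98, -0.21]
80 [-18.32, 0.55, 4.74, -0.05, -79.98, -0.21]
```

Request:
apply_moves(
  steps=[
    [[-2.3, 0.1, 0.7, 0, -7.5, 0, -1], [-4.6, 0.1, 1.3, 0, -15, 0, -1], [-6.7, 0.2, 1.7, 0, -22.5, 0, -1], [-8.8, 0.3, 2.2, 0, -30, 0, -1], [-10.5, 0.4, 2.4, 0, -37.5, 0, -1], [-12.3, 0.4, 2.7, 0, -45, 0, -1], [-13.7, 0.5, 3, 0, -52.5, 0, -1], [-15.1, 0.5, 3.3, 0, -60, 0, -1], [-14.7, 0.5, 3.2, 0, -65, 0, -1], [-14.4, 0.5, 3.2, 0, -70, 0, -1], [-16, 0.5, 3.8, 0, -70, 0, -1], [-18.1, 0.5, 4.4, 0, -70, 0, -1], [-18.1, 0.5, 4.4, 0, -70, 0, -1], [-18.1, 0.5, 4.4, 0, -70, 0, -1]],
  ],
)

```text
time_s: 10.32
position: [0.5757, 0.1233, 0.1313]
tcp_rot: [[-0.084, 0.996, -0.005], [0.996, 0.084, 0.035], [0.036, -0.002, -0.999]]
force: [-0.2, -0.1, -2.1]
opening: 0.687
grasp_force: 29.8
```

Run:
```python
from h import *
P0,R0=st()
a=bot.capture("top")[110:210,140:290];b=bot.capture("scene")[120:260,190:330]
A=cv2.resize(a,(600,400),interpolation=3);Bm=cv2.resize(b,(400,400),interpolation=3)
cv2.imwrite("pics/p1.png",cv2.resize(np.hstack([A,Bm]),(800,320)))
for t,lz in((80,.11),(90,.10),(100,.095),(110,.095),(120,.095),(130,.095)): print(t,rel(*tcp(lipG(t,-.02,lz,95),95,18+t),P0,R0))
```

```text
q [ 0.2 35.1 92.7  2.5 52.6 -6.2] P [0.5757 0.1233 0.1313] F [-0.2 -0.1 -2.1] t 10.325 open 0.687
80 [0.26, -0.01, 0.29, -0.15, -10.04, -0.16]
90 [0.63, -0.01, 0.61, -0.17, -20.04, -0.15]
100 [1.13, -0.01, 0.52, -0.18, -30.04, -0.14]
110 [1.75, -0.01, 0.02, -0.19, -40.04, -0.12]
120 [2.44, -0.02, -0.36, -0.2, -50.04, -0.1]
130 [3.18, -0.02, -0.61, -0.21, -60.04, -0.09]
```

View pics/p1.png

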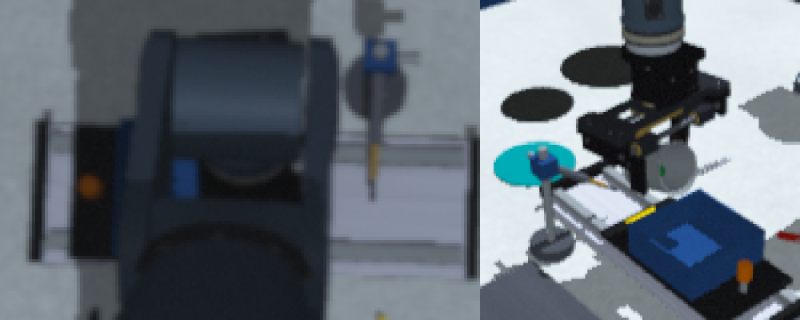

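The beaker lies tilted over the pan's near half with the beads still inside (green at about (662,172)), and it is clear of the probe. I'll pour slowly.

Request:
apply_moves(
  steps=[
    [[0.1, 0, 0.1, 0, -5, 0, -1], [0.3, 0, 0.3, 0, -10, 0, -1], [0.4, 0, 0.5, 0, -15, 0, -1], [0.6, 0, 0.6, 0, -20, 0, -1], [0.8, 0, 0.6, 0, -24, 0, -1], [1, 0, 0.5, 0, -27, 0, -1], [1.1, 0, 0.5, 0, -30, 0, -1], [1.3, 0, 0.4, 0, -33, 0, -1], [1.5, 0, 0.2, 0, -36, 0, -1], [1.75, 0, 0, 0, -40, 0, -1], [2.1, 0, -0.2, 0, -45, 0, -1], [2.4, 0, -0.4, 0, -50, 0, -1], [2.8, 0, -0.5, 0, -55, 0, -1], [3.2, 0, -0.6, 0, -60, 0, -1], [3.2, 0, -0.6, 0, -60, 0, -1], [3.2, 0, -0.6, 0, -60, 0, -1], [3.2, 0, -0.6, 0, -60, 0, -1], [3.2, 0, -0.6, 0, -60, 0, -1], [3.2, 0, -0.6, 0, -60, 0, -1]],
  ],
)

```text
time_s: 12.8
position: [0.5732, 0.1555, 0.1392]
tcp_rot: [[-0.046, 0.996, 0.072], [0.528, 0.085, -0.845], [-0.848, -0.001, -0.53]]
force: [-0.1, -0.3, -1.3]
opening: 0.691
grasp_force: 29.6
```

Run:
```python
from h import *
P0,R0=st()
a=bot.capture("top")[110:210,140:290];b=bot.capture("scene")[160:270,220:350]
cv2.imwrite("pics/p2.png",np.hstack([cv2.resize(a,(360,240),interpolation=3),cv2.resize(b,(440,372),interpolation=3)[:240]*0]) if 0 else cv2.resize(b,(650,550),interpolation=3))
for dz in(0,.06,.12):
  for t in(130,90,70): print(dz,t,rel(*(lambda q:(q[0]+[0,0,dz],q[1]))(tcp(lipG(t,-.02,.095,95),95,18+t)),P0,R0))
```

```text
q [ 26.9  51.4  80.5 -52.3  83.3  45.9] P [0.5732 0.1555 0.1392] F [-0.1 -0.3 -1.3] t 12.8 open 0.691
0 130 [0.01, -0.05, 0.1, -0.1, -0.01, -0.02]
0 90 [0.22, -0.04, 3.19, -0.09, 39.99, -0.05]
0 70 [1.1, -0.04, 4.49, -0.08, 59.99, -0.07]
0.06 130 [-5.07, -0.05, -3.08, -0.1, -0.01, -0.02]
0.06 90 [-4.86, -0.05, 0.01, -0.09, 39.99, -0.05]
0.06 70 [-3.99, -0.04, 1.31, -0.08, 59.99, -0.07]
0.12 130 [-10.16, -0.06, -6.26, -0.1, -0.01, -0.02]
0.12 90 [-9.95, -0.05, -3.17, -0.09, 39.99, -0.05]
0.12 70 [-9.08, -0.05, -1.87, -0.08, 59.99, -0.07]
```

View pics/p2.png

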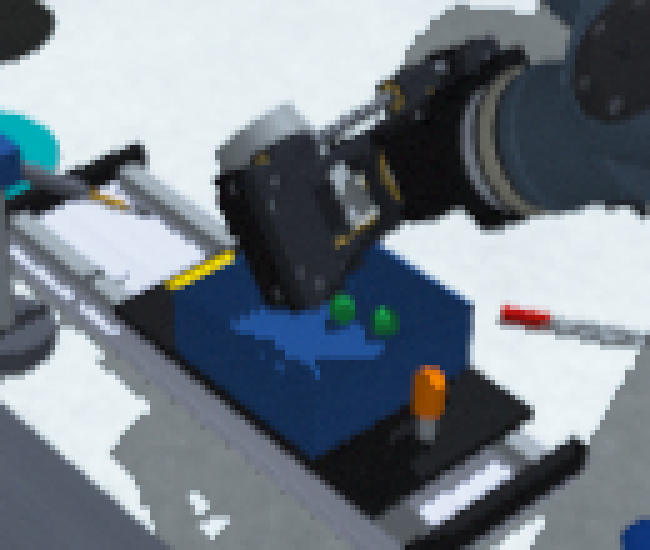

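Request:
apply_moves(
  steps=[
    [[-0.3, 0, 0, 0, -8, 0, -1], [-0.3, 0, 0, 0, -4, 0, -1], [-0.3, 0, 0, 0, -10, 0, -1], [-0.3, 0, 0, 0, -4, 0, -1], [-0.3, 0, 0, 0, -10, 0, -1], [-0.3, 0, 0, 0, -10, 0, -1], [-0.3, 0, 0, 0, -10, 0, -1], [-2, 0, -1.2, 0, -5, 0, -1], [-5, 0, -3, 0, 0, 0, -1], [-10.2, 0, -6.3, 0, 0, 0, -1], [-10.1, 0, -5.5, 0, 10, 0, -1], [-10.1, 0, -4.5, 0, 20, 0, -1], [-10, 0, -3.8, 0, 30, 0, -1], [-10, 0, -3.2, 0, 40, 0, -1], [-11, 0, -5, 0, 50, 0, -1], [-12, 0, -6.5, 0, 60, 0, -1], [-12, 0, -6.5, 0, 60, 0, -1], [-12, 0, -6.5, 0, 60, 0, -1]],
  ],
)

```text
time_s: 15.15
position: [0.573, 0.1471, 0.2746]
tcp_rot: [[-0.086, 0.996, -0.006], [0.996, 0.086, 0.032], [0.032, -0.003, -0.999]]
force: [0.5, 0.0, -1.7]
opening: 0.69
grasp_force: 29.7
```

Run:
```python
from h import *
P0,R0=st()
b=bot.capture("scene")
cv2.imwrite("pics/p3.png",cv2.resize(b[130:270,210:350],(600,600),interpolation=3))
for G,psi,p in (([.57,.13,.32],95,50),([.57,.13,.32],95,18),([.47,-.05,.32],80,18),([.45,-.18,.32],70,18),([.44,-.30,.31],57,18)): print(rel(*tcp(G,psi,p),P0,R0))
```

```text
q [ 2.7 25.1 84.4  1.9 70.8 -2.9] P [0.573  0.1471 0.2746] F [ 0.5  0.  -1.7] t 15.15 open 0.69
[-1.04, -0.46, -3.96, -0.14, 38.16, -0.12]
[-0.78, -0.46, -4.32, -0.1, 70.16, -0.16]
[-17.87, -11.77, -4.84, -9.7, 69.77, 12.61]
[-30.69, -14.76, -5.24, -16.09, 69.03, 21.11]
[-42.68, -16.64, -4.62, -24.37, 67.5, 32.15]
```

View pics/p3.png

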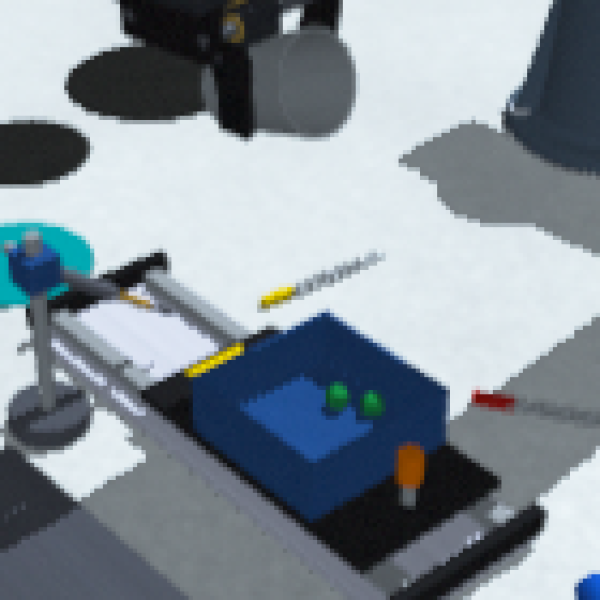

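Two beads show in the pan (at about (338,396) and (372,404)) and the mouth looks empty. The near wall hides the rest, so I'll check from the top once the arm is away.

Request:
apply_moves(
  steps=[
    [[-0.3, -0.1, -1, 0, 9, 0, -1], [-0.5, -0.2, -2, 0, 19, 0, -1], [-0.8, -0.3, -3, 0, 29, 0, -1], [-1, -0.5, -4, -0.1, 38, -0.1, -1], [-1, -0.5, -4.2, -0.1, 48, -0.1, -1], [-0.9, -0.5, -4.3, -0.1, 58, -0.1, -1], [-0.8, -0.5, -4.3, -0.1, 70, -0.2, -1], [-4, -2.5, -4.4, -2, 70, 2.3, -1], [-9, -6, -4.6, -5, 70, 6.2, -1], [-14, -9, -4.7, -7.5, 69.9, 9.8, -1], [-17.9, -11.8, -4.8, -9.7, 69.8, 12.6, -1], [-22, -12.8, -5, -11.8, 69.5, 15.4, -1], [-26.5, -13.8, -5.1, -14, 69.3, 18.3, -1], [-30.7, -14.8, -5.2, -16.1, 69, 21.1, -1], [-35, -15.4, -5, -19, 68.5, 25, -1], [-39, -16, -4.8, -22, 68, 29, -1], [-42.7, -16.6, -4.6, -24.4, 67.5, 32.1, -1], [-42.7, -16.6, -4.6, -24.4, 67.5, 32.1, -1], [-42.7, -16.6, -4.6, -24.4, 67.5, 32.1, -1], [-42.7, -16.6, -4.6, -24.4, 67.5, 32.1, -1]],
  ],
)

```text
time_s: 17.7
position: [0.4459, -0.2918, 0.3062]
tcp_rot: [[0.166, 0.84, 0.516], [0.256, -0.542, 0.8], [0.952, -0.001, -0.306]]
force: [0.1, -0.4, -1.9]
opening: 0.687
grasp_force: 29.7
```

Run:
```python
from h import *
P0,R0=st()
im=bot.capture("top");b,g,r=[im[...,i].astype(int) for i in range(3)]
m=(g>1.25*b)&(g>1.25*r)&(g>35); m[:, :140]=0;m[:120]=0
print([(np.round(c,1),s[4]) for c,s in zip(*[x[1:] for x in (lambda n,l,s,c:(c,s))(*cv2.connectedComponentsWithStats(m.astype(np.uint8)))])])
x=cv2.resize(im[135:200,160:255],None,fx=8,fy=8,interpolation=3); cv2.imwrite("pics/p4.png",np.clip(x*1.8,0,255).astype(np.uint8))
k=blob(im,lambda b,g,r:(r>1.7*b)&(r>1.4*g)&(r>60),(158,158,178,180));print("knob",k[0],ray("top",k[0],.074))
pl=np.array([.4672,-.3209,.0406]); Rp=pose(55,18)
for dz in(.25,.08,.02,.002,0): print(dz,rel(pl+[-.001,-.003,dz],Rp,P0,R0))
```

```text
q [-71.5  38.5  91.3  50.4 105.1 -51.5] P [ 0.4459 -0.2918  0.3062] F [ 0.1 -0.4 -1.9] t 17.7 open 0.687
[(array([182.4, 152.6]), np.int32(16)), (array([189.2, 153.9]), np.int32(16)), (array([199.5, 155. ]), np.int32(16)), (array([183. , 170.6]), np.int32(38)), (array([202.9, 180.6]), np.int32(16)), (array([180.6, 182.2]), np.int32(21)), (array([195.1, 184.3]), np.int32(18))]
knob [167.2826087  167.82608696] [0.5720879  0.27166919 0.074     ]
0.25 [-1.97, 3.44, -1.04, -2.1, -0.19, 0.62]
0.08 [-18.16, 3.46, 4.16, -2.1, -0.19, 0.62]
0.02 [-23.87, 3.47, 5.99, -2.1, -0.19, 0.62]
0.002 [-25.58, 3.47, 6.54, -2.1, -0.19, 0.62]
0 [-25.77, 3.47, 6.6, -2.1, -0.19, 0.62]
```

View pics/p4.png

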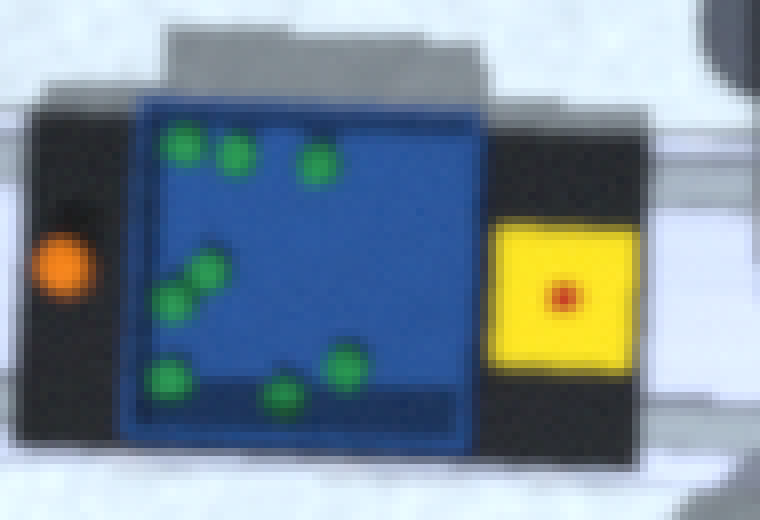

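All eight beads are in the pan. That was my 11th picture viewed, one over the limit of 10, so from here I'll work from numbers only. Next I'll place the beaker.

Request:
apply_moves(
  steps=[
    [[-4, 2, 0, -1, 0, 0.3, -1], [-8, 3.5, 1, -2.1, -0.2, 0.6, -1], [-13, 3.5, 2.5, -2.1, -0.2, 0.6, -1], [-18.2, 3.5, 4.2, -2.1, -0.2, 0.6, -1], [-21, 3.5, 5.1, -2.1, -0.2, 0.6, -1], [-23.9, 3.5, 6, -2.1, -0.2, 0.6, -1], [-24.5, 3.5, 6.2, -2.1, -0.2, 0.6, -1], [-25.1, 3.5, 6.4, -2.1, -0.2, 0.6, -1], [-25.5, 3.5, 6.5, -2.1, -0.2, 0.6, -1], [-25.5, 3.5, 6.5, -2.1, -0.2, 0.6, -1], [-25.5, 3.5, 6.5, -2.1, -0.2, 0.6, -1]],
  ],
)

```text
time_s: 19.12
position: [0.4663, -0.3265, 0.0444]
tcp_rot: [[0.176, 0.817, 0.548], [0.255, -0.576, 0.777], [0.951, 0.003, -0.31]]
force: [-0.3, 0.3, -2.2]
opening: 0.691
grasp_force: 29.7
```

Request:
apply_moves(
  steps=[
    [[-0.1, 0, 0, 0, 0, 0, -1], [-0.2, 0, 0.1, 0, 0, 0, -1], [-0.2, 0, 0.1, 0, 0, 0, -1], [-0.2, 0, 0.1, 0, 0, 0, -1]],
  ],
)

```text
time_s: 19.62
position: [0.4664, -0.326, 0.0416]
tcp_rot: [[0.177, 0.818, 0.548], [0.254, -0.576, 0.777], [0.951, 0.002, -0.309]]
force: [0.1, -0.2, -0.8]
opening: 0.691
grasp_force: 29.7
```

Request:
apply_moves(
  steps=[
    [[-0.1, 0, 0.03, 0, 0, 0, -1], [-0.1, 0, 0.03, 0, 0, 0, -1], [-0.1, 0, 0.03, 0, 0, 0, -1]],
  ],
)

```text
time_s: 20.0
position: [0.4664, -0.3261, 0.0406]
tcp_rot: [[0.176, 0.817, 0.548], [0.254, -0.576, 0.777], [0.951, 0.002, -0.309]]
force: [0.2, -0.4, -0.9]
opening: 0.687
grasp_force: 29.7
```

Request:
apply_moves(
  steps=[
    [[0, 0, 0, 0, 0, 0, -0.1], [0, 0, 0, 0, 0, 0, 0.5], [0, 0, 0, 0, 0, 0, 0.8], [0, 0, 0, 0, 0, 0, 1], [0, 0, 0, 0, 0, 0, 1], [0, 0, 0, 0, 0, 0, 1], [0, 0, -1, 0, 0, 0, 1], [0, 0, -3, 0, 0, 0, 1], [0, 0, -6, 0, 0, 0, 1], [0, 0, -10, 0, 0, 0, 1], [0, 0, -14, 0, 0, 0, 1], [3, 0, -15, 0, 0, 0, 1], [7, 0, -16, 0, 0, 0, 1], [12, 0, -18, 0, 0, 0, 1], [17, 0, -19, 0, 0, 0, 1], [21, 0, -20, 0, 0, 0, 1], [21, 0, -20, 0, 0, 0, 1]],
  ],
)

```text
time_s: 22.12
position: [0.3932, -0.4297, 0.3057]
tcp_rot: [[0.175, 0.817, 0.549], [0.261, -0.576, 0.774], [0.949, 0.008, -0.315]]
force: [0.2, -0.4, -0.6]
opening: 0.999
grasp_force: 0.0
```

Run:
```python
from h import *
P0,R0=st()
im=bot.capture("top");sc=bot.capture("scene");cv2.imwrite("pics/t5.png",im);cv2.imwrite("pics/s5.png",sc)
old=cv2.imread("pics/scene0.png")
d=cv2.absdiff(sc,old).max(2)[140:185,190:240]; print("diff near beaker",(d>40).sum())
# shift of beaker silhouette in scene via template match
T=old[145:172,205:226]; r=cv2.matchTemplate(sc[135:185,190:240],T,cv2.TM_CCOEFF_NORMED);_,v,_,l=cv2.minMaxLoc(r);print("match",v,l[0]+190-205,l[1]+135-145)
# steel rim ring in top
ot=cv2.imread("pics/top0.png")
T=ot[195:224,366:396]; r=cv2.matchTemplate(im[185:235,350:410],T,cv2.TM_CCOEFF_NORMED);_,v,_,l=cv2.minMaxLoc(r);print("top match",v,l[0]+350-366,l[1]+185-195)
for G,psi,p in (([.40,-.38,.33],55,55),([.42,-.30,.33],55,90),([.50,-.05,.30],75,90),([.54,.12,.28],90,90),([.572,.29,.25],88.7,90)): print(rel(*tcp(G,psi,p),P0,R0))
```

```text
q [-79.8  44.1  76.5  48.1 114.3 -48.1] P [ 0.3932 -0.4297  0.3057] F [ 0.2 -0.4 -0.6] t 22.125 open 0.999
diff near beaker 900
match 0.8965646028518677 -1 0
top match 0.7075479626655579 1 0
[3.24, -2.3, 4.1, 0.45, -36.67, 0.26]
[5.4, -5.27, 11.0, 0.53, -71.67, 0.12]
[10.49, -13.17, 35.69, 13.02, -70.8, -17.19]
[13.74, -19.72, 51.68, 22.36, -69.13, -30.14]
[15.9, -26.93, 67.54, 21.55, -69.31, -29.02]
```

Run:
```python
from h import *
im=np.mean([bot.capture("top").astype(float) for _ in range(4)],0); np.save("t.npy",im)
g=im.mean(2)
print(np.round(g[162:176,250:263]).astype(int))
```

```text
[[122 120 118 113  94  76  76  86 102 113 115 116 116]
 [126 126 125 120 100  78  77  89 109 122 125 124 125]
 [128 128 128 122 101  80  79  93 113 125 128 127 127]
 [128 129 128 123 102  80  80 100 119 128 129 129 129]
 [128 128 128 123 101  73  73 104 123 129 130 130 130]
 [127 128 128 123 104  76  70 104 124 129 129 129 130]
 [128 127 128 126 115  92  78 105 124 129 129 129 130]
 [128 128 128 127 121  98  80 105 124 128 129 129 129]
 [127 127 127 127 120  95  78 104 123 127 128 128 128]
 [128 128 128 128 121  95  79 105 123 127 128 128 128]
 [130 130 130 130 124 106  96 113 127 130 130 130 129]
 [131 130 130 131 129 123 120 126 131 132 132 132 132]
 [131 130 131 131 131 130 130 131 132 132 132 132 132]
 [130 130 130 131 131 131 131 131 131 132 132 132 132]]
```

Request:
apply_moves(
  steps=[
    [[1.6, -1.1, 2, 0.2, -10, 0.1, 1], [3.2, -2.3, 4, 0.4, -20, 0.2, 1], [3.8, -3.2, 6, 0.4, -30, 0.2, 1], [4.3, -4, 8, 0.5, -40, 0.2, 1], [4.7, -4.7, 9.5, 0.5, -50, 0.2, 1], [5, -5, 10.3, 0.5, -60, 0.1, 1], [5.4, -5.3, 11, 0.5, -71.7, 0.1, 1], [6.6, -7.2, 17, 3.6, -71.5, -4.2, 1], [7.9, -9.2, 23, 6.8, -71.2, -8.5, 1], [9.2, -11.2, 29, 9.9, -71, -12.8, 1], [10.5, -13.2, 35.7, 13, -70.8, -17.2, 1], [11.6, -15.4, 41, 16, -70.2, -21.5, 1], [12.6, -17.6, 46, 19, -69.7, -26, 1], [13.7, -19.7, 51.7, 22.3, -69.1, -30.1, 1], [14.4, -22, 57, 22, -69.2, -29.7, 1], [15.1, -24.5, 62, 21.8, -69.3, -29.3, 1], [15.9, -26.9, 67.5, 21.5, -69.3, -29, 1], [15.9, -26.9, 67.5, 21.5, -69.3, -29, 1], [15.9, -26.9, 67.5, 21.5, -69.3, -29, 1], [15.9, -26.9, 67.5, 21.5, -69.3, -29, 1]],
  ],
)

```text
time_s: 24.92
position: [0.572, 0.2902, 0.2439]
tcp_rot: [[0.025, 1.0, -0.002], [1.0, -0.025, 0.008], [0.008, -0.002, -1.0]]
force: [-0.7, 0.7, -0.2]
opening: 1.003
grasp_force: 0.0
```

Run:
```python
from h import *
P0,R0=st();print(np.round(R0,3).tolist())
for z in(.12,.063): print(rel(*tcp([.572,.272,z],88.7,90),P0,R0))
```

```text
q [16.7 30.9 79.   0.5 70.1 18. ] P [0.572  0.2902 0.2439] F [-0.7  0.7 -0.2] t 24.925 open 1.003
[[0.025, 1.0, -0.002], [1.0, -0.025, 0.008], [0.008, -0.002, -1.0]]
[-1.92, 0.08, 13.17, -0.14, -0.44, -0.11]
[-1.96, 0.09, 18.87, -0.14, -0.44, -0.11]
```

Request:
apply_moves(
  steps=[
    [[-1, 0.1, 5, 0, -0.4, -0.1, 1], [-1.9, 0.1, 10, -0.1, -0.4, -0.1, 1], [-1.9, 0.1, 13.2, -0.1, -0.4, -0.1, 1], [-1.95, 0.1, 15, -0.1, -0.4, -0.1, 1], [-1.95, 0.1, 17, -0.1, -0.4, -0.1, 1], [-1.95, 0.1, 18.8, -0.1, -0.4, -0.1, 1], [-1.95, 0.1, 18.8, -0.1, -0.4, -0.1, 1], [-1.95, 0.1, 18.8, -0.1, -0.4, -0.1, 1], [-1.95, 0.1, 18.8, -0.1, -0.4, -0.1, 0.3], [-1.95, 0.1, 18.8, -0.1, -0.4, -0.1, -0.3], [-1.95, 0.1, 18.8, -0.1, -0.4, -0.1, -1], [-1.95, 0.1, 18.8, -0.1, -0.4, -0.1, -1], [-1.95, 0.1, 18.8, -0.1, -0.4, -0.1, -1], [-1.95, 0.1, 18.8, -0.1, -0.4, -0.1, -1]],
  ],
)

```text
time_s: 26.68
position: [0.5723, 0.2737, 0.0558]
tcp_rot: [[0.021, 1.0, 0.0], [1.0, -0.021, 0.001], [0.001, 0.0, -1.0]]
force: [-0.3, 0.7, -0.2]
opening: 0.401
grasp_force: 0.0
```

Run:
```python
from h import *
P0,R0=st();print(np.round(R0,3).tolist())
im=bot.capture("top");d=blob(im,lambda b,g,r:(r>1.8*b)&(r>60),(215,155,248,185));print("yellow",d[0],d[1])
D=ray("top",d[0],.036);T=ray("top",(255.88,172),.048);print(D,T,T-D)
v=(T-D)[:2]; f=np.array([.0225,.9997]);print("travel",v@f)
print(rel(P0+np.array([*(f*(v@f)),0]),R0,P0,R0))
```

```text
q [15.5 44.1 87.8  0.1 48.1 16.6] P [0.5723 0.2737 0.0558] F [-0.3  0.7 -0.2] t 26.675 open 0.401
[[0.021, 1.0, 0.0], [1.0, -0.021, 0.001], [0.001, 0.0, -1.0]]
yellow [229.94017094 171.87464387] 351
[0.56799257 0.09751881 0.036     ] [0.56709382 0.02262196 0.048     ] [-0.00089874 -0.07489685  0.012     ]
travel -0.07489460594385715
[-7.49, -0.01, -0.01, 0.0, 0.0, 0.0]
```

Request:
apply_moves(
  steps=[
    [[0, 0, 0, 0, 0, 0, -1], [0, 0, 0, 0, 0, 0, -1], [0, 0, 0, 0, 0, 0, -1], [0, 0, 0, 0, 0, 0, -1], [0, 0, 0, 0, 0, 0, -1]],
  ],
)

```text
time_s: 27.35
position: [0.5717, 0.2737, 0.0558]
tcp_rot: [[0.021, 1.0, -0.001], [1.0, -0.021, 0.001], [0.001, -0.001, -1.0]]
force: [-2.4, 0.5, 2.3]
opening: 0.193
grasp_force: 30.0
```

Knob gripped: the opening is 0.193, about 17 mm. Sliding now.

Request:
apply_moves(
  steps=[
    [[-0.3, 0, 0, 0, 0, 0, -1], [-0.8, 0, 0, 0, 0, 0, -1], [-1.4, 0, 0, 0, 0, 0, -1], [-2, 0, 0, 0, 0, 0, -1], [-2.6, 0, 0, 0, 0, 0, -1], [-3.2, 0, 0, 0, 0, 0, -1], [-3.8, 0, 0, 0, 0, 0, -1], [-4.4, 0, 0, 0, 0, 0, -1], [-5, 0, 0, 0, 0, 0, -1], [-5.6, 0, 0, 0, 0, 0, -1], [-6.2, 0, 0, 0, 0, 0, -1], [-6.7, 0, 0, 0, 0, 0, -1], [-7.1, 0, 0, 0, 0, 0, -1], [-7.4, 0, 0, 0, 0, 0, -1], [-7.4, 0, 0, 0, 0, 0, -1], [-7.4, 0, 0, 0, 0, 0, -1]],
  ],
)

```text
time_s: 29.35
position: [0.5698, 0.1989, 0.0557]
tcp_rot: [[0.021, 1.0, -0.002], [1.0, -0.021, -0.0], [-0.0, -0.002, -1.0]]
force: [-4.8, -0.8, 3.9]
opening: 0.194
grasp_force: 30.0
```

```bash
cat > chk.py <<'E'
from h import *
P0,R0=st()
im=np.mean([bot.capture("top").astype(float) for _ in range(3)],0).astype(np.uint8); sc=bot.capture("scene");cv2.imwrite("pics/t6.png",im);cv2.imwrite("pics/s6.png",sc)
T=ray("top",(255.88,172),.048)
d=blob(im,lambda b,g,r:(r>1.8*b)&(r>60)&(g>1.3*b),(235,160,275,190))
if d:
    x=d[2]; c=(x.min(0)+x.max(0))/2
    r=cv2.minAreaRect(x);print("yellow",d[0],d[1],r,"minrect->",ray("top",r[0],.036),"tip",T)
d=blob(im,lambda b,g,r:(r>1.9*g)&(r>50)&(r>1.6*b),(245,160,270,185)); print("red",d and (d[0],d[1],ray("top",d[0],.036)))
E
python3 chk.py
```

```text
q [ 8.6 42.5 92.5  0.  45.2  9.8] P [0.5698 0.1989 0.0557] F [-4.8 -0.8  3.9] t 29.35 open 0.194
yellow [255.7247191  172.43820225] 356 ((256.0, 171.0), (22.0, 18.0), 90.0) minrect-> [0.57158282 0.02198411 0.036     ] tip [0.56709382 0.02262196 0.048     ]
red (array([255.66666667, 172.66666667]), np.int32(3), array([0.56669876, 0.02290103, 0.036     ]))
```

Request:
apply_moves(
  steps=[
    [[0, 0, 0, 0, 0, 0, 0], [0, 0, 0, 0, 0, 0, 0.3], [0, 0, 0, 0, 0, 0, 0.3], [0, 0, 0, 0, 0, 0, 0.3], [0, 0, -2, 0, 0, 0, 0.3], [0, 0, -5, 0, 0, 0, 0.3], [0, 0, -10, 0, 0, 0, 0.3], [0, 0, -15, 0, 0, 0, 0.3], [5, 0, -20, 0, 0, 0, 0.3], [10, -5, -22, 0, 0, 0, 0.3], [16, -10, -22, 0, 0, 0, 0.3], [22, -15, -22, 0, 0, 0, 0.3], [22, -15, -22, 0, 0, 0, 0.3], [22, -15, -22, 0, 0, 0, 0.3]],
  ],
)

```text
time_s: 31.3
position: [0.4229, 0.425, 0.2762]
tcp_rot: [[0.016, 1.0, 0.0], [1.0, -0.016, 0.002], [0.002, 0.0, -1.0]]
force: [0.4, -0.2, -0.7]
opening: 0.649
grasp_force: 0.0
```

```bash
python3 chk.py
python3 - <<'E'
from h import *
im=cv2.imread("pics/t6.png");ot=cv2.imread("pics/top0.png");sc=cv2.imread("pics/s6.png");os_=cv2.imread("pics/scene0.png")
k=blob(im,lambda b,g,r:(r>1.7*b)&(r>1.4*g)&(r>60),(180,155,210,182));K=ray("top",k[0],.074);print("knob",K,"implied dot",K[:2]-.175*np.array([.0225,.9997]))
b,g,r=[im[...,i].astype(int) for i in range(3)]
m=(g>1.25*b)&(g>1.25*r)&(g>35); m[:, :140]=0;m[:120]=0;m[:,400:]=0
n,l,s,c=cv2.connectedComponentsWithStats(m.astype(np.uint8));print(np.round(c[1:],1).tolist(),s[1:,4])
def mt(nm,A,B,x0,y0,x1,y1,p=6):
    R=cv2.matchTemplate(B[y0-p:y1+p,x0-p:x1+p],A[y0:y1,x0:x1],cv2.TM_CCOEFF_NORMED);_,v,_,q=cv2.minMaxLoc(R);print(nm,round(v,2),q[0]-p,q[1]-p)
for nm,q in dict(beaker=(366,195,396,224),probe=(246,120,268,150),bottle=(314,108,338,134),jar=(366,106,390,130),yel=(250,205,268,250),red=(155,214,198,244),driver=(80,160,136,190)).items(): mt(nm,ot,im,*q)
for nm,q in dict(beaker=(203,143,228,176),bottle=(165,170,190,212),jar=(143,167,164,195),probe=(208,182,236,235),driver=(340,260,385,316)).items(): mt("sc "+nm,os_,sc,*q)
# beaker rim/foot from scene: gray silhouette moments
g=sc[140:176,200:232].mean(2)
E
```

```text
q [34.4 25.6 83.1  0.1 71.2 35.3] P [0.4229 0.425  0.2762] F [ 0.4 -0.2 -0.7] t 31.3 open 0.649
yellow [255.74927114 172.47813411] 343 ((256.0, 171.0), (22.0, 18.0), 90.0) minrect-> [0.57158282 0.02198411 0.036     ] tip [0.56709382 0.02262196 0.048     ]
red (array([255.66666667, 172.66666667]), np.int32(3), array([0.56669876, 0.02290103, 0.036     ]))
knob [0.57001122 0.19684389 0.074     ] implied dot [0.56607372 0.02189639]
[[208.8, 153.6], [215.3, 154.7], [225.5, 156.0], [209.1, 171.6], [228.9, 181.5], [206.8, 183.2], [221.3, 185.1]] [16 15 16 36 17 19 16]
beaker 0.84 1 0
probe 0.97 0 0
bottle 1.0 0 0
jar 1.0 0 0
yel 1.0 0 0
red 0.38 0 0
driver 0.58 -6 -3
sc beaker 0.98 0 0
sc bottle 1.0 0 0
sc jar 1.0 0 0
sc probe 0.93 0 0
sc driver 0.27 4 6
```

```bash
python3 -c "
from rig import bot
print(bot.hand_in())"
```

```text
the job is handed in; nothing more can be done
None
```

Handed in at about 31 s: all eight beads are in the pan, the empty beaker stands upright on the smaller black mat, and the red dot is within about 1 mm of the tip in the top camera; I viewed 11 pictures (one over the limit of 10), and the red forceps and screwdriver could not be confirmed in the last images, though I never worked near them.

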